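Open the wide vinegar crock

TASK

The wide crock has to be topped up: twist its tapered wooden stopper in its seat to break it free, then pull it straight up and out, and set it down (do not drop it) standing upright on the shallow metal tray. Leave the stopper of the slim crock alone.

Things in the scene. Friction and masses are not known exactly. Their poses are not given: they have to be found in the camera images.
- wide_crock: Wide white stoneware crock, round, 150 mm diameter, 134 mm high to the rim of its 84 mm neck; fixed. Origin: centre of underside, z up. A stopper is jammed in its taper and cannot be pulled until turned about its axis, either way, against about 0.1 N m of friction; after some 40 degrees it is free and lifts out. Turn it 50 to 90 degrees. Crocks and tray stand in a row along y, in any order.
- wide_stopper: Tapered wooden stopper in the wide crock, 0.1-0.2 kg. Round plug 45 mm high, diameter 52 mm at the foot, 68 mm at the top; on it an upright flat wing to grip: 60 mm long (along its x), 16 mm thick (along y), 45 to 85 mm above the foot. Origin: centre of foot, z up. Seated: foot 100 mm above the table (34 mm below the rim), wing at 145 to 185 mm, x axis along the crock's x.
- slim_stopper: The identical stopper in the other crock, which is as high but slim (100 mm diameter); to be left alone. Same size, origin and axes.
- tray: Shallow open square metal tray, 150 x 150 mm, rim 18 mm high, floor 4 mm thick, walls 4 mm. Loose on the table, 0.9 kg. Origin: centre of its underside, z up.
Mind the look-alikes: they are no part of the job. Leave any blue look-alike of the wide_stopper alone.

How it is judged:
By the outcome, as a careful person would: the job done as asked, in the order asked, and still so for the second after the job is handed in, with the robot touching nothing.
It also fails if it takes over 48 s, if anything falls off the work surface, if the arm or the gripper's body presses on something with over 40 N, if the wrist force passes 120 N, or if a joint passes its speed limit or range.

ROBOT

A 6-joint arm with a two-finger parallel gripper is mounted at the origin on the work surface. World frame = base frame: x ahead of the robot, y to its left, z up, the work surface at z = 0. Lengths are in mm, angles in degrees, forces in N, time in s.
With the tool pointing down it reaches from about 350 to 850 mm from the base axis. Payload 8.1 kg.
Tool frame: the origin (TCP) lies between the finger pads; the fingertips stand 14 mm ahead of it and the grasp point (between the pads) lies 5 mm behind it; z points along the fingers, x is the direction in which the jaws open and shut, and the axes are right-handed (so a half turn about z gives the same grasp; the last joint's range is limited). The gripper opens to 85 mm and grips with 20 to 120 N. Pads are 22 mm wide; open, the fingers measure 114 mm over their backs; the gripper's body (76 mm by 85 mm) begins 54 mm behind the grasp point. The pads swing forward as they close: fully open they stand 13 mm farther back than shut.
Start: joints at [-73.934, 7.471, 85.268, -0, 87.261, -4.893], TCP at [214.638, -560.3, 245.292] pointing down, gripper open.
Joint ranges: [-169.43, 169.43], [-51.17, 129.36], [1.28, 143.12], [-76.62, 256.62], [0, 156.53], [-152.29, 152.29]. Speed limits (degrees/s): [136.94, 136.94, 159.86, 180, 180, 180].

INTERFACE

Orientations are given as [roll, pitch, yaw] about the fixed x, y, z axes, in that order (R = Rz(yaw) Ry(pitch) Rx(roll)).
In Python, from bench import r, vision, job gives the robot as it stands.
- The arm moves only by the tool send_rows, never from a script. Its arguments are lists of equal length, an entry for each row: "dp": the shift along the world's x, y, z in mm, a list of three; "rot": the turn, a rotation vector about the world's x, y, z in rad, a list of three. In form: {"dp": [[tx, ty, tz], ...], "rot": [[wx, wy, wz], ...]}. A call has 1 to 5 rows; each row is the pose to reach, as a shift and turn from the pose commanded when the call began; what a row does not reach only later rows make up. A row lasts 1/8 s, in which the tool goes at most 62.5 mm and 10.7 degrees, less where a joint would pass 70% of its speed; a pose out of reach is approached as far as the arm can. A call with a gripper value outside its range is refused whole. "jaw" is the finger opening in mm, from 0 to 85.4, set as the call begins (left out, the last holds). The fingers move at their own pace and stop on an object; "force" is the grip in N (left out, the last holds). Time passes only in rows, so rows that repeat a pose let the fingers close. It gives the time, the measured TCP pose, the force and the opening at its end, in the units of the state.
- r.sense(): the state, without advancing time (a new reading comes with each control period).
- vision.snapshot(name): name is "scene" or "side" or "wrist"; returns a dict with "pixels" (400x640x3 uint8, red, green, blue), "depth" (400x640 float32, mm along the optical axis (not along the pixel's ray), 0 where there is no reading), "intrinsics" (3x3 intrinsics, pixels), "world_from_camera" (4x4, takes a point from camera to world coordinates); the wrist camera has in their place "T_tool_cam" (4x4, takes a point from camera to tool coordinates, whose origin is the TCP and whose axes are the tool frame's). Camera axes: x right, y down, z forward; pixel columns grow to the right and rows downward; lengths in mm; the calibration is good to about 2 mm. A picture is of the moment at which its call begins: read the wrist's pose just before it.
- job.hand_in(): hands the job in, once; it reports no verdict.
The state is a dict: "time": time; "joint_pos": joint angles; "qd": joint speeds; "joint_efforts": joint torques, N m; "tool_pos": TCP position; "tcp_rot": TCP orientation; "ft_force": force on the tool from outside, world axes, zero at the start; "wrist_torque": the same for the moment, N m; "finger_gap": finger opening in mm.
Only numpy, scipy, OpenCV 4.12 (cv2) and the standard library are available. Lean on these libraries where they do the work, as an engineer would, in place of code of your own. Each camera call takes 0.05 s, during which the arm holds its last target.

## Working session

There is one attempt and no reset: what is moved stays moved. The work goes in short steps, Python scripts to look and compute and a tool call to move; the robot and the scene stay as the last step left them, time stands still between calls to the robot, and variables do not carry over. Pictures are saved under pics/ and viewed, and the job is handed in when it is done.

Besides the shell and the picture viewer there is one more tool, called after ">>>" by a JSON object that holds its "op" and its "data". send_rows: Moves the arm, as the interface text tells. Its arguments: {"type":"object","properties":{"dp":{"type":"array"},"rot":{"type":"array"},"jaw":{"type":"number"},"force":{"type":"number"}},"required":["dp","rot"]}

```bash
mkdir -p pics; ls
python3 - <<'E'
from bench import r, vision, job
import cv2, numpy as np
for n in ["scene","side"]:
    s=vision.snapshot(n)
    cv2.imwrite(f"pics/{n}0.png",s["pixels"][:,:,::-1]); np.savez(f"{n}0.npz",**s)
    print(n,s["intrinsics"],s["world_from_camera"])
print(r.sense())
E
```

```text
pics
scene [[486.38024723   0.         323.65612444]
 [  0.         486.38024723 196.28875916]
 [  0.           0.           1.        ]] [[-6.68572286e-01  6.31516470e-01 -3.92680591e-01  8.77802874e+02]
 [ 7.43642911e-01  5.65973455e-01 -3.55906265e-01  3.58359561e+02]
 [-2.51387806e-03 -5.29963203e-01 -8.48016913e-01  9.53950107e+02]
 [ 0.00000000e+00  0.00000000e+00  0.00000000e+00  1.00000000e+00]]
side [[410.33617133   0.         317.28682509]
 [  0.         410.33617133 194.26314133]
 [  0.           0.           1.        ]] [[-9.99596479e-01  1.10509410e-02  2.61678269e-02  4.32357686e+02]
 [-1.47249421e-02  5.86190985e-01 -8.10039076e-01  8.09300801e+02]
 [-2.42910383e-02 -8.10097528e-01 -5.85791720e-01  6.59342242e+02]
 [ 0.00000000e+00  0.00000000e+00  0.00000000e+00  1.00000000e+00]]
{'time': 0.1, 'joint_pos': array([-7.39344332e+01,  7.51095654e+00,  8.53237841e+01,  1.60387197e-03,
        8.72613407e+01, -4.89248130e+00]), 'qd': array([-0.02840662, -0.08662668, -0.1662695 , -0.02262171,  0.01451666,
       -0.05822899]), 'joint_efforts': array([ 1.85340992e-03, -5.70947957e+01, -5.01945519e+01, -5.69236477e-05,
        8.12842132e-03,  6.90202523e-05]), 'tool_pos': array([ 214.51474152, -559.83509109,  244.34034567]), 'tcp_rot': array([-1.79990210e+02,  9.55946232e-02, -6.90420217e+01]), 'ft_force': array([ 0.51590559, -0.88320661, -0.35763552]), 'wrist_torque': array([-0.05299776, -0.00472835,  0.0141043 ]), 'finger_gap': 85.54238159438324}
```

View pics/scene0.png

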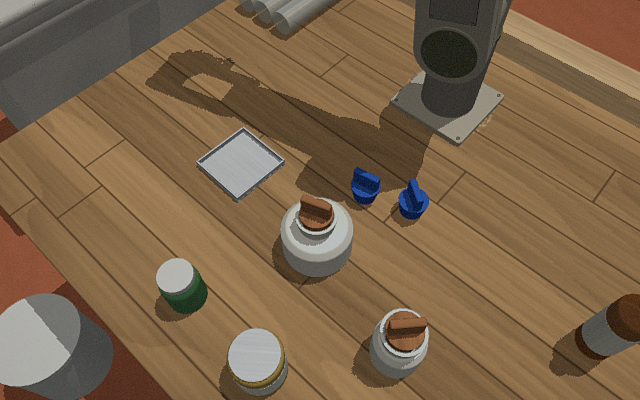

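View pics/side0.png

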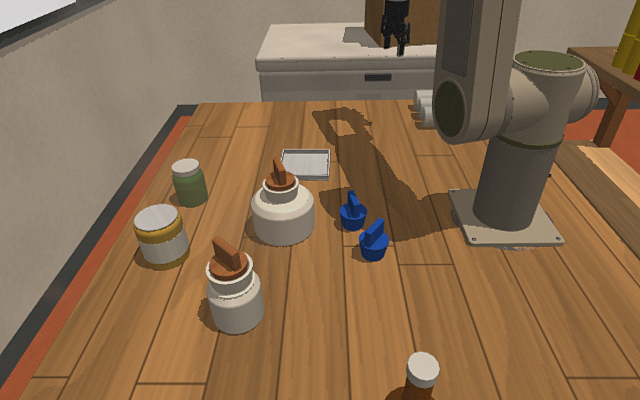

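Candidates in the scene image are the brown stopper on the wide crock (316,213), the brown stopper on the slim crock (406,335), and two blue look-alikes on the table at (366,185) and (413,200). The one at (316,213) fits, because it sits in the wider white crock. The tray is at (240,163). Next I'll measure and view an enlarged crop.

```bash
cat > h.py <<'E'
import numpy as np,cv2
def cloud(s):
    d=s["depth"];K=s["intrinsics"];v,u=np.mgrid[:400,:640]
    P=np.stack([(u-K[0,2])/K[0,0]*d,(v-K[1,2])/K[1,1]*d,d],-1)
    T=s["world_from_camera"];W=P@T[:3,:3].T+T[:3,3]
    W[d<=0]=np.nan
    return W
def rep(name,p):
    if len(p)<10: print(name,len(p));return
    b=cv2.minAreaRect(p[:,:2].astype(np.float32));print(name,len(p),"rect",np.round(b[0],1),np.round(b[1],1),round(b[2],1),"mean",p.mean(0).round(1),"zr",np.percentile(p[:,2],[2,50,98]).round(1))
    print(np.round(cv2.boxPoints(b),0).tolist())
E
python3 - <<'E'
from h import *
for n in ["scene","side"]:
    s=dict(np.load(n+"0.npz"));W=cloud(s);rgb=s["pixels"].astype(int)
    ok=~np.isnan(W[...,0]); x,y,z=[np.nan_to_num(W[...,i],nan=-1e4) for i in range(3)]
    ws=ok&(x>250)&(x<900)&(abs(y)<700)
    R,G,B=[rgb[...,i] for i in range(3)]
    brown=ws&(z>140)&(z<220)&(R>G*1.4)
    k,l,st,c=cv2.connectedComponentsWithStats(brown.astype(np.uint8))
    for i in range(1,k):
        if st[i,4]>60:
            rep(f"{n} brown px {c[i].round()}",W[l==i])
            m=(l==i)&(z>178); rep("  wing top",W[m])
    # tray and crocks
    up=ws&(z>8)&(z<178)&(abs(R-B)<60)
    k,l,st,c=cv2.connectedComponentsWithStats(up.astype(np.uint8))
    for i in range(1,k):
        if st[i,4]>150: rep(f"{n} thing px {c[i].round()} area {st[i,4]}",W[l==i])
    c=(slice(120,280),slice(180,440)) if n=="scene" else (slice(140,300),slice(200,460))
    cv2.imwrite(f"pics/{n}_crop.png",cv2.resize(s["pixels"][c][:,:,::-1],None,fx=3,fy=3,interpolation=cv2.INTER_CUBIC))
E
```

```text
scene brown px [315. 212.] 849 rect [543.3  36.2] [58.2 64.8] 73.8 mean [548.6  37.9 162. ] zr [142.6 155.5 187.1]
[[504.0, 17.0], [566.0, -1.0], [583.0, 55.0], [520.0, 73.0]]
  wing top 270 rect [541.5  33.1] [17.  59.9] 19.4 mean [542.5  34.  184.2] zr [178.8 184.6 187.8]
[[524.0, 59.0], [543.0, 2.0], [560.0, 8.0], [540.0, 64.0]]
scene brown px [627. 316.] 1092 rect [347.3 557.2] [69.4 41.6] 36.9 mean [354.8 554.8 170.9] zr [141.6 172.8 195.5]
[[307.0, 553.0], [332.0, 520.0], [388.0, 561.0], [363.0, 595.0]]
  wing top 392 rect [344.  553.7] [57.3 23.2] 22.6 mean [347.6 554.1 185.9] zr [178.4 185.2 197.5]
[[313.0, 553.0], [322.0, 532.0], [375.0, 554.0], [366.0, 575.0]]
scene brown px [405. 330.] 1219 rect [610.3 295.1] [65.1 63.2] 65.9 mean [613.5 298.  160. ] zr [142.6 147.2 187. ]
[[568.0, 278.0], [626.0, 252.0], [652.0, 312.0], [595.0, 338.0]]
  wing top 372 rect [609.4 295.9] [17.  59.5] 47.2 mean [610.3 295.9 184.6] zr [179.3 184.8 187.7]
[[582.0, 310.0], [625.0, 269.0], [637.0, 282.0], [593.0, 322.0]]
scene thing px [241. 162.] area 716 716 rect [ 502.8 -250.8] [155.5 151.1] 8
[... 3448 characters left out ...]
8.1 154.8] [99.9 48.9] 29.2 mean [786.  164.9  52.9] zr [20.  52.9 91.2]
[[733.0, 152.0], [756.0, 109.0], [844.0, 158.0], [820.0, 201.0]]
side thing px [372. 253.] area 218 218 rect [333.7 150.8] [24.9 61. ] 83.9 mean [337.  154.7  26.7] zr [ 9.7 27.3 42. ]
[[302.0, 142.0], [363.0, 135.0], [365.0, 160.0], [305.0, 166.0]]
side thing px [226. 259.] area 343 343 rect [613.4 302.8] [14.7 63. ] 60.8 mean [608.4 306.1 159.6] zr [143.1 159.3 176.7]
[[582.0, 312.0], [637.0, 281.0], [644.0, 294.0], [589.0, 325.0]]
side thing px [236. 299.] area 3061 3061 rect [605.4 309.4] [99.1 75.6] 18.7 mean [599.4 327.6  80.7] zr [ 11.8  84.4 138.6]
[[546.0, 329.0], [571.0, 258.0], [664.0, 289.0], [640.0, 361.0]]
```

View pics/scene_crop.png

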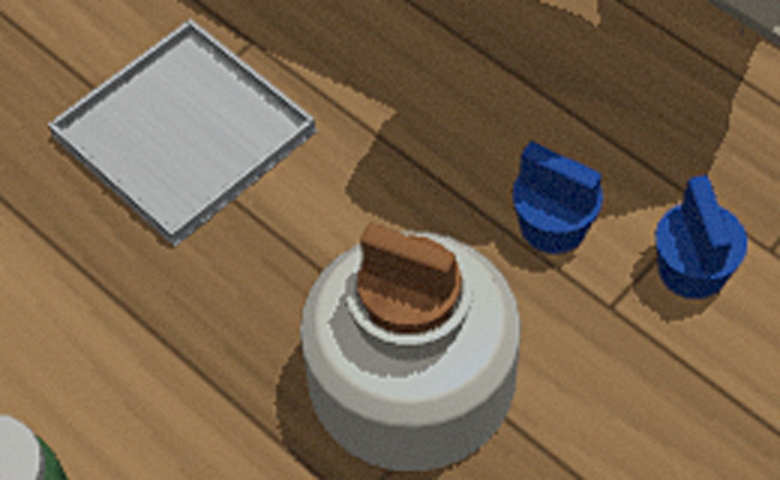

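The crop shows the brown winged stopper in the wide crock's neck at crop (410,280), with the blue ones standing separately on the table. Both cameras agree within 2 mm. The stopper centre is about (541.7, 34.3), the wing top is at z≈184, its long axis is at about 109°, and the tray centre is about (503,-250). I'll move above the stopper with the jaws at yaw 19°.

>>> {"op": "send_rows", "data": {"dp": [[30, 54, 1], [60, 108, 2], [89, 162, 3], [119, 216, 4], [149, 270, 5]], "rot": [[0, 0, 0.14], [0, 0, 0.28], [0, 0, 0.42], [0, 0, 0.56], [0, 0, 0.7]], "jaw": 85, "force": 80}}

```text
time: 0.72
tool_pos: [364.1, -288.4, 250.0]
tcp_rot: [-180.0, 0.0, -28.7]
ft_force: [0.7, -0.7, -0.8]
finger_gap: 84.7
```

>>> {"op": "send_rows", "data": {"dp": [[30, 54, 1], [60, 108, 2], [89, 162, 3], [119, 216, 4], [149, 270, 5]], "rot": [[0, 0, 0.14], [0, 0, 0.28], [0, 0, 0.42], [0, 0, 0.56], [0, 0, 0.7]]}}

```text
time: 1.35
tool_pos: [513.1, -18.3, 255.1]
tcp_rot: [180.0, 0.0, 11.4]
ft_force: [0.5, -0.7, 0.2]
finger_gap: 85.1
```

>>> {"op": "send_rows", "data": {"dp": [[29, 54.6, 1], [29, 54.6, 1], [29, 54.6, 1]], "rot": [[0, 0, 0.138], [0, 0, 0.138], [0, 0, 0.138]]}}

```text
time: 1.72
tool_pos: [541.2, 34.4, 255.6]
tcp_rot: [-180.0, 0.1, 19.1]
ft_force: [-0.1, 0.3, -0.1]
finger_gap: 85.5
```

Run:
```python
from bench import r, vision
from h import *
from scipy.spatial.transform import Rotation as Ro
st=r.sense();s=vision.snapshot("wrist")
T=np.eye(4);T[:3,:3]=Ro.from_euler('xyz',st["tcp_rot"],degrees=True).as_matrix();T[:3,3]=st["tool_pos"]
s["world_from_camera"]=T@s["T_tool_cam"]
W=cloud(s);rgb=s["pixels"].astype(int)
cv2.imwrite("pics/wrist1.png",s["pixels"][:,:,::-1])
z=np.nan_to_num(W[...,2],nan=-1e4);x=W[...,0];y=W[...,1]
m=(z>178)&(z<190)&(rgb[...,0]>1.4*rgb[...,1])&(np.hypot(x-541,y-34)<60);rep("wing",W[m])
m=(z>178)&(z<190)&(np.hypot(x-541,y-34)<60);rep("wing nocolor",W[m])
m=(z>130)&(z<137)&(np.hypot(x-541,y-34)<55);rep("rim",W[m])
# pixel centre
```

```text
wing 1575 rect [539.   32.1] [16.  58.7] 18.6 mean [538.4  34.4 185. ] zr [181.7 185.2 186.6]
[[522.0, 57.0], [541.0, 2.0], [556.0, 7.0], [537.0, 62.0]]
wing nocolor 1608 rect [539.2  31.7] [16.  59.7] 18.7 mean [538.6  33.9 185. ] zr [181.7 185.2 186.6]
[[522.0, 57.0], [541.0, 1.0], [556.0, 6.0], [537.0, 63.0]]
rim 1538 rect [539.3  32.2] [82.6 80.8] 17.2 mean [536.   41.9 134.2] zr [132.  134.3 135.7]
[[488.0, 59.0], [512.0, -19.0], [591.0, 6.0], [567.0, 83.0]]
```

View pics/wrist1.png

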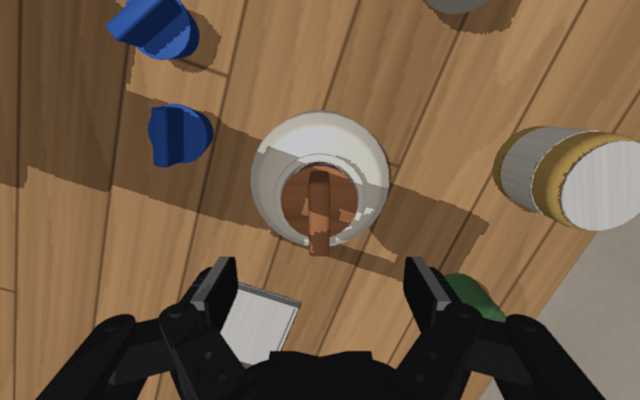

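The wrist view shows the wing at pixel (318,210) between the open fingers (tips at about (220,270) and (425,270)). It reads (539.1,32.0) against (541.4,34.1) from the other cameras, which is within calibration error, so I'll use about (540.5,33.2).

>>> {"op": "send_rows", "data": {"dp": [[-1.1, -1, -30], [-1.1, -1, -60], [-1.1, -1, -80], [-1.1, -1, -91], [-1.1, -1, -91]], "rot": [[0, 0, 0], [0, 0, 0], [0, 0, 0], [0, 0, 0], [0, 0, 0]], "jaw": 40}}

```text
time: 2.4
tool_pos: [540.2, 32.9, 164.9]
tcp_rot: [-180.0, 0.1, 19.0]
ft_force: [-0.1, 0.5, -0.3]
finger_gap: 39.8
```

>>> {"op": "send_rows", "data": {"dp": [[0, 0, 0], [0, 0, 0], [0, 0, 0], [0, 0, 0]], "rot": [[0, 0, 0], [0, 0, 0], [0, 0, 0], [0, 0, 0]], "jaw": 20}}

```text
time: 2.9
tool_pos: [540.7, 33.4, 165.6]
tcp_rot: [180.0, -0.0, 19.1]
ft_force: [-0.1, -0.0, -0.4]
finger_gap: 19.9
```

>>> {"op": "send_rows", "data": {"dp": [[0, 0, 0], [0, 0, 0], [0, 0, 0], [0, 0, 0]], "rot": [[0, 0, 0], [0, 0, 0], [0, 0, 0], [0, 0, 0]], "jaw": 8, "force": 60}}

```text
time: 3.4
tool_pos: [540.7, 33.3, 165.6]
tcp_rot: [180.0, -0.0, 19.1]
ft_force: [-0.7, 0.7, 4.0]
finger_gap: 15.2
```

Gripped: the gap is 15.2 mm and side force is small. Twisting about 66° clockwise.

>>> {"op": "send_rows", "data": {"dp": [[0, 0, 0], [0, 0, 0], [0, 0, 0], [0, 0, 0], [0, 0, 0]], "rot": [[0, 0, -0.08], [0, 0, -0.16], [0, 0, -0.24], [0, 0, -0.32], [0, 0, -0.4]]}}

```text
time: 4.03
tool_pos: [540.8, 33.4, 165.6]
tcp_rot: [-180.0, -0.0, -4.0]
ft_force: [-0.3, -0.2, 2.9]
finger_gap: 15.3
```

>>> {"op": "send_rows", "data": {"dp": [[0, 0, 0], [0, 0, 0], [0, 0, 0], [0, 0, 0], [0, 0, 0]], "rot": [[0, 0, -0.08], [0, 0, -0.16], [0, 0, -0.24], [0, 0, -0.32], [0, 0, -0.4]]}}

```text
time: 4.65
tool_pos: [541.1, 33.3, 165.6]
tcp_rot: [-180.0, -0.1, -26.9]
ft_force: [2.0, 0.6, 2.9]
finger_gap: 15.3
```

>>> {"op": "send_rows", "data": {"dp": [[0, 0, 0], [0, 0, 0], [0, 0, 0], [0, 0, 0], [0, 0, 0]], "rot": [[0, 0, -0.09], [0, 0, -0.18], [0, 0, -0.27], [0, 0, -0.36], [0, 0, -0.36]]}}

```text
time: 5.28
tool_pos: [541.1, 33.2, 165.6]
tcp_rot: [-179.9, -0.1, -47.4]
ft_force: [2.5, -0.3, 1.8]
finger_gap: 15.1
```

Run:
```python
from bench import r, vision
from h import *
st=r.sense();print(st["ft_force"],st["wrist_torque"],st["finger_gap"],st["tcp_rot"])
s=vision.snapshot("scene");cv2.imwrite("pics/scene2.png",cv2.resize(s["pixels"][120:320,220:480][:,:,::-1],None,fx=3,fy=3))
s=vision.snapshot("side");cv2.imwrite("pics/side2.png",cv2.resize(s["pixels"][100:260,180:400][:,:,::-1],None,fx=3,fy=3))
```

```text
[ 2.47969234 -0.25834243  1.7843982 ] [-0.1395693  -0.56142755  0.00845031] 15.095248502671753 [-1.79946698e+02 -6.51902224e-02 -4.73553594e+01]
```

View pics/scene2.png

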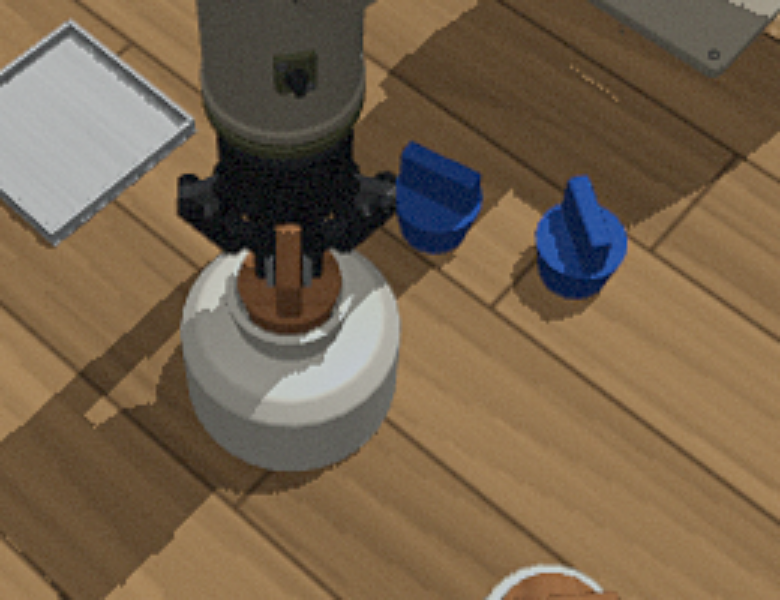

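View pics/side2.png

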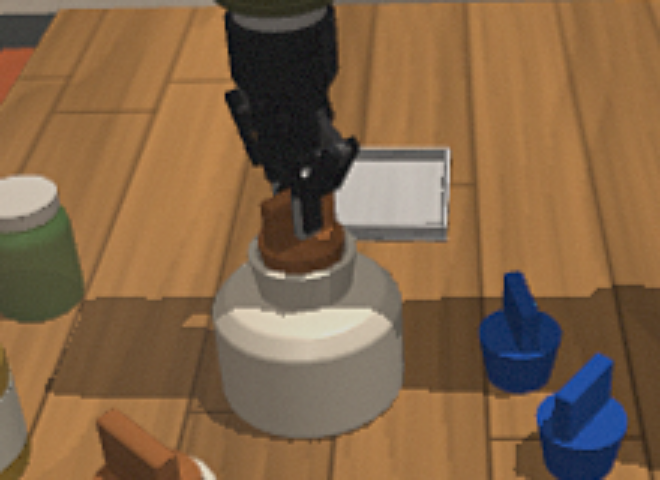

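The wing turned along with the jaws (crop (288,270)), to yaw -47, a turn of 66°. Now I'll lift it straight up gently.

>>> {"op": "send_rows", "data": {"dp": [[0, 0, 3], [0, 0, 7], [0, 0, 12], [0, 0, 18], [0, 0, 24]], "rot": [[0, 0, 0], [0, 0, 0], [0, 0, 0], [0, 0, 0], [0, 0, 0]]}}

```text
time: 6.0
tool_pos: [540.3, 33.6, 189.7]
tcp_rot: [180.0, 0.0, -47.4]
ft_force: [0.2, -0.8, -1.7]
finger_gap: 15.5
```

>>> {"op": "send_rows", "data": {"dp": [[0, 0, 10], [0, 0, 22], [0, 0, 36], [0, 0, 50], [0, 0, 50]], "rot": [[0, 0, 0], [0, 0, 0], [0, 0, 0], [0, 0, 0], [0, 0, 0]]}}

```text
time: 6.62
tool_pos: [541.5, 33.3, 241.4]
tcp_rot: [-179.9, -0.1, -47.4]
ft_force: [-0.7, -1.3, -1.2]
finger_gap: 15.3
```

Run:
```python
from bench import r, vision
from h import *
st=r.sense();print(st["ft_force"],st["wrist_torque"],st["finger_gap"],st["tcp_rot"])
s=vision.snapshot("side");cv2.imwrite("pics/side3.png",cv2.resize(s["pixels"][60:260,180:440][:,:,::-1],None,fx=3,fy=3))
W=cloud(s);z=W[...,2];x=W[...,0];y=W[...,1]
for n in ["side","scene"]:
    s=vision.snapshot(n);W=cloud(s);x,y,z=np.moveaxis(np.nan_to_num(W,nan=-1e4),-1,0)
    roi=(abs(x-503)<100)&(abs(y+250)<100)
    rep(n+" tray rim",W[roi&(z>14)&(z<24)]); rep(n+" floor",W[roi&(abs(x-503)<55)&(abs(y+250)<55)])
    m=(abs(x-541)<50)&(abs(y-34)<50)&(z>150)&(z<215)&(s["pixels"][...,0]>1.5*s["pixels"][...,2].astype(float))
    rep(n+" stopper",W[m])
```

```text
[-0.71208988 -1.33623087 -1.2020914 ] [-0.0354657  -0.04473945  0.01175678] 15.30216149020882 [-1.79865869e+02 -1.28920586e-01 -4.73846927e+01]
side tray rim 114 rect [ 485.3 -248.5] [155.9 113.9] 89.5 mean [ 473.4 -249.4   16.1] zr [14.2 16.1 18.9]
[[428.0, -326.0], [542.0, -327.0], [543.0, -171.0], [429.0, -170.0]]
side floor 602 rect [ 502.8 -251. ] [106.7 107.2] 0.1 mean [ 497.3 -249.2    2.7] zr [0.1 2.7 5.3]
[[449.0, -198.0], [450.0, -305.0], [556.0, -304.0], [556.0, -197.0]]
side stopper 330 rect [541.6  54.6] [25.3 60.1] 87.2 mean [539.5  57.7 196.2] zr [176.8 197.  213.7]
[[511.0, 43.0], [571.0, 40.0], [572.0, 66.0], [512.0, 69.0]]
scene tray rim 419 rect [ 502.4 -250.5] [153.1 151.6] 88.3 mean [ 510.4 -255.    17.5] zr [14.3 17.4 21.6]
[[424.0, -325.0], [576.0, -329.0], [580.0, -176.0], [429.0, -172.0]]
scene floor 1687 rect [ 502.9 -250. ] [109.8 109.8] 90.0 mean [ 503.8 -249.     4.3] zr [0.7 4.2 7.9]
[[448.0, -305.0], [558.0, -305.0], [558.0, -195.0], [448.0, -195.0]]
scene stopper 181 rect [554.9  51. ] [19.4 54.2] 52.3 mean [558.5  51.4 197.1] zr [177.2 197.  213.9]
[[528.0, 60.0], [570.0, 27.0], [582.0, 42.0], [539.0, 75.0]]
```

View pics/side3.png

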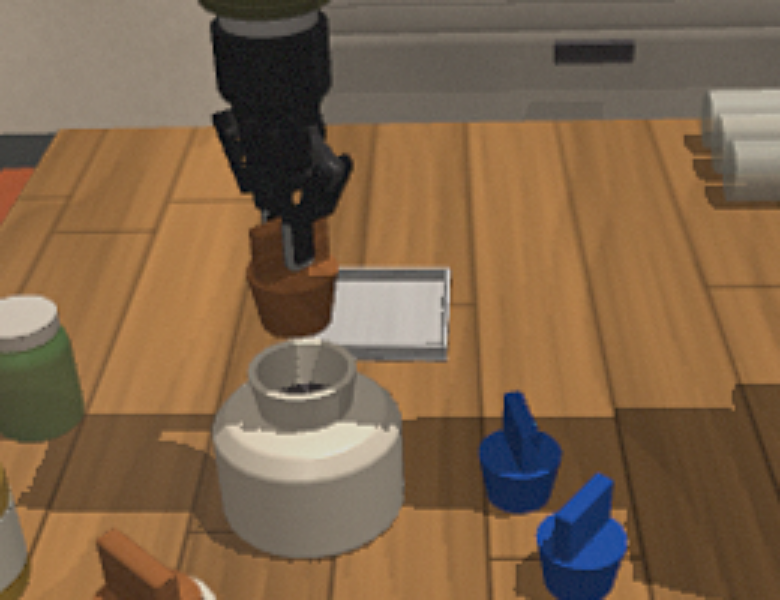

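The stopper is out and hanging upright over the open neck (crop (293,275)). Next I'll carry it to the tray centre.

>>> {"op": "send_rows", "data": {"dp": [[-3, -20, 0], [-8, -60, 0], [-13, -100, 0], [-19, -140, 0], [-24, -180, 0]], "rot": [[0, 0, 0], [0, 0, 0], [0, 0, 0], [0, 0, 0], [0, 0, 0]]}}

```text
time: 7.4
tool_pos: [515.5, -148.9, 238.7]
tcp_rot: [180.0, 0.0, -47.4]
ft_force: [0.6, 0.0, -0.4]
finger_gap: 15.4
```

>>> {"op": "send_rows", "data": {"dp": [[-5, -40, 0], [-10, -75, 0], [-13, -95, 0], [-14, -103, 0], [-14, -103, 0]], "rot": [[0, 0, 0], [0, 0, 0], [0, 0, 0], [0, 0, 0], [0, 0, 0]]}}

```text
time: 8.02
tool_pos: [502.5, -249.5, 239.1]
tcp_rot: [-180.0, 0.0, -47.4]
ft_force: [0.2, -0.7, -2.1]
finger_gap: 15.2
```

>>> {"op": "send_rows", "data": {"dp": [[0, 0, -25], [0, 0, -60], [0, 0, -95], [0, 0, -130], [0, 0, -145]], "rot": [[0, 0, 0], [0, 0, 0], [0, 0, 0], [0, 0, 0], [0, 0, 0]]}}

```text
time: 8.65
tool_pos: [501.6, -247.7, 91.9]
tcp_rot: [180.0, 0.2, -47.3]
ft_force: [-0.6, 0.2, -1.8]
finger_gap: 15.2
```

>>> {"op": "send_rows", "data": {"dp": [[0, 0, -6], [0, 0, -10], [0, 0, -14], [0, 0, -18], [0, 0, -18]], "rot": [[0, 0, 0], [0, 0, 0], [0, 0, 0], [0, 0, 0], [0, 0, 0]]}}

```text
time: 9.28
tool_pos: [502.4, -249.7, 76.2]
tcp_rot: [180.0, 0.0, -47.4]
ft_force: [-0.5, 0.3, -1.5]
finger_gap: 15.3
```

Run:
```python
from bench import r, vision
from h import *
st=r.sense();print(st["ft_force"],st["wrist_torque"],st["finger_gap"],st["tool_pos"],st["tcp_rot"])
s=vision.snapshot("side");cv2.imwrite("pics/side4.png",cv2.resize(s["pixels"][60:220,220:420][:,:,::-1],None,fx=3.5,fy=3.5))
```

```text
[-0.53983276  0.2836223  -1.4519926 ] [0.04266907 0.02245526 0.00111596] 15.324326859093668 [ 502.42358197 -249.71789      76.19283661] [ 1.79995113e+02  1.20104934e-02 -4.73893498e+01]
```

View pics/side4.png

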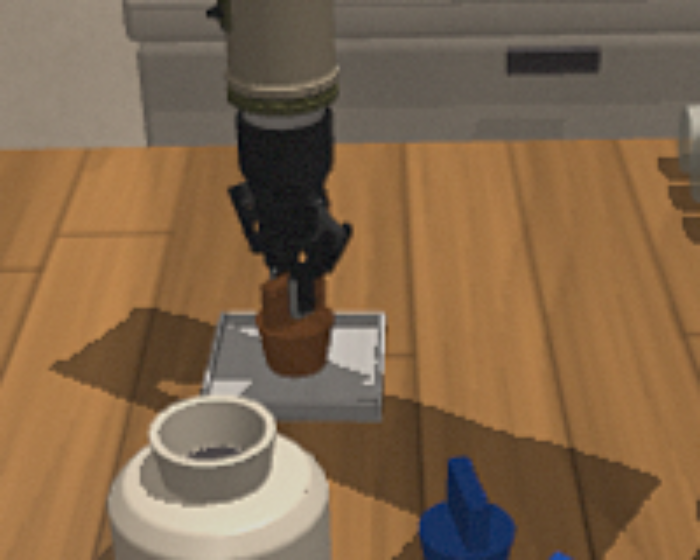

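The stopper is upright over the tray's middle (crop (297,340)), about 7 mm above the floor. Lowering it to contact.

>>> {"op": "send_rows", "data": {"dp": [[0, 0, -2], [0, 0, -3.5], [0, 0, -4.5], [0, 0, -5.5], [0, 0, -5.5]], "rot": [[0, 0, 0], [0, 0, 0], [0, 0, 0], [0, 0, 0], [0, 0, 0]]}}

```text
time: 9.95
tool_pos: [502.5, -249.6, 70.7]
tcp_rot: [180.0, 0.0, -47.4]
ft_force: [0.3, 0.6, -1.7]
finger_gap: 15.2
```

>>> {"op": "send_rows", "data": {"dp": [[0, 0, -0.5], [0, 0, -1], [0, 0, -1.3], [0, 0, -1.3]], "rot": [[0, 0, 0], [0, 0, 0], [0, 0, 0], [0, 0, 0]]}}

```text
time: 10.45
tool_pos: [502.6, -249.7, 69.6]
tcp_rot: [-180.0, -0.0, -47.4]
ft_force: [0.5, 0.1, -0.1]
finger_gap: 15.1
```

>>> {"op": "send_rows", "data": {"dp": [[0, 0, -0.4], [0, 0, -0.4], [0, 0, -0.4]], "rot": [[0, 0, 0], [0, 0, 0], [0, 0, 0]]}}

```text
time: 10.82
tool_pos: [502.6, -249.7, 69.6]
tcp_rot: [-180.0, -0.0, -47.4]
ft_force: [-2.8, 1.8, 5.2]
finger_gap: 15.0
```

There's contact, with 5 N upward. Releasing gently.

>>> {"op": "send_rows", "data": {"dp": [[0, 0, 0], [0, 0, 0], [0, 0, 0]], "rot": [[0, 0, 0], [0, 0, 0], [0, 0, 0]], "jaw": 24, "force": 20}}

```text
time: 11.2
tool_pos: [502.5, -249.7, 69.0]
tcp_rot: [-180.0, 0.0, -47.4]
ft_force: [-0.1, -0.2, -0.7]
finger_gap: 24.2
```

>>> {"op": "send_rows", "data": {"dp": [[0, 0, 0], [0, 0, 0], [0, 0, 0], [0, 0, 0]], "rot": [[0, 0, 0], [0, 0, 0], [0, 0, 0], [0, 0, 0]], "jaw": 45}}

```text
time: 11.7
tool_pos: [502.5, -249.7, 69.1]
tcp_rot: [-180.0, 0.0, -47.4]
ft_force: [0.3, -0.2, -0.2]
finger_gap: 44.8
```

>>> {"op": "send_rows", "data": {"dp": [[0, 0, 15], [0, 0, 45], [0, 0, 85], [0, 0, 130], [0, 0, 160]], "rot": [[0, 0, 0], [0, 0, 0], [0, 0, 0], [0, 0, 0], [0, 0, 0]]}}

```text
time: 12.32
tool_pos: [503.3, -250.2, 233.2]
tcp_rot: [-179.9, -0.2, -47.4]
ft_force: [1.0, -0.1, -0.2]
finger_gap: 45.2
```

>>> {"op": "send_rows", "data": {"dp": [[-15, -30, 10], [-30, -70, 20], [-45, -120, 20], [-50, -140, 20], [-50, -140, 20]], "rot": [[0, 0, 0], [0, 0, 0], [0, 0, 0], [0, 0, 0], [0, 0, 0]]}}

```text
time: 12.95
tool_pos: [452.1, -390.7, 249.6]
tcp_rot: [-180.0, -0.0, -47.5]
ft_force: [0.5, 0.6, -0.4]
finger_gap: 45.0
```

Run:
```python
from bench import r, vision
from h import *
st=r.sense();print(st["time"],st["ft_force"],st["finger_gap"],st["tool_pos"])
for n in ["side","scene"]:
    s=vision.snapshot(n);cv2.imwrite(f"pics/{n}5.png",s["pixels"][:,:,::-1])
    W=cloud(s);x,y,z=np.moveaxis(np.nan_to_num(W,nan=-1e4),-1,0)
    m=(abs(x-503)<60)&(abs(y+250)<60)&(z>30)&(z<100)
    rep(n+" stopper",W[m]); rep(n+" wing top",W[m&(z>82)])
    rep(n+" rim",W[(abs(x-503)<100)&(abs(y+250)<100)&(z>14)&(z<23)])
a=[cv2.resize(cv2.imread(f"pics/{n}5.png")[c],(400,300),interpolation=cv2.INTER_CUBIC) for n,c in [("scene",(slice(80,275),slice(150,410))),("side",(slice(90,270),slice(200,440)))]]
cv2.imwrite("pics/both5.png",np.hstack(a))
```

```text
12.95 [ 0.50165124  0.5826022  -0.39688381] 44.99133668352457 [ 452.0927836  -390.66615401  249.58484179]
side stopper 444 rect [ 499.2 -240.6] [65.6 51.5] 18.2 mean [ 500.5 -237.5   59.7] zr [31.7 55.1 88.6]
[[460.0, -226.0], [476.0, -275.0], [538.0, -255.0], [522.0, -206.0]]
side wing top 77 rect [ 501.9 -248.9] [59.3 17.7] 42.4 mean [ 502.1 -246.1   86.3] zr [82.3 86.6 90.2]
[[474.0, -262.0], [486.0, -275.0], [530.0, -235.0], [518.0, -222.0]]
side rim 176 rect [ 502.8 -249.5] [155.2 152.1] 86.8 mean [ 497.8 -235.8   16.8] zr [14.1 16.4 22.2]
[[423.0, -323.0], [574.0, -331.0], [583.0, -176.0], [431.0, -168.0]]
scene stopper 685 rect [ 503.8 -248.3] [62.9 65.1] 47.2 mean [ 506.2 -242.7   60.2] zr [33.2 50.6 91.2]
[[459.0, -249.0], [506.0, -293.0], [549.0, -247.0], [501.0, -203.0]]
scene wing top 164 rect [ 503.  -249.3] [60.  16.4] 42.3 mean [ 503.7 -247.8   88.3] zr [83.1 88.6 91.8]
[[475.0, -263.0], [486.0, -276.0], [531.0, -235.0], [520.0, -223.0]]
scene rim 489 rect [ 502.6 -250.4] [153.  151.3] 88.3 mean [ 505.8 -246.2   17.6] zr [14.2 17.7 22.3]
[[425.0, -325.0], [576.0, -329.0], [580.0, -176.0], [429.0, -172.0]]
```

View pics/both5.png

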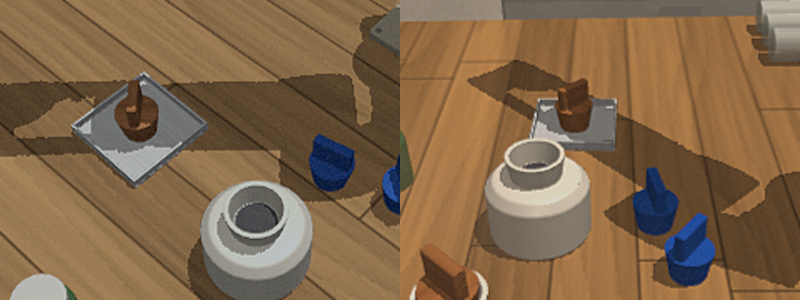

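The stopper stands upright in the tray's middle (left (137,115), right (573,110)). The wing top is at z≈88, against 89 expected. The wide crock is open, and the slim stopper and blue look-alikes are untouched.

```bash
python3 -c "
from bench import job
print(job.hand_in())"
```

```text
the job is handed in; nothing more can be done
None
```

I gripped the wide crock's stopper by its wing, twisted it about 66° and lifted it straight out. I then carried it to the tray, lowered it until about 5 N of contact, released it and backed the arm away. The job was handed in at about 13 s of robot time.

- **Placement:** both cameras show the stopper upright at about (503, -249), with the tray centre at about (503, -250). Its wing top reads 86 to 88 mm high, against 89 mm expected.
- **Rest of the scene:** the tray's position reads the same as before. The wide crock is open, and the slim crock's stopper and the blue look-alikes were left alone.
- **Disagreement:** before the grasp, the wrist camera placed the stopper about 2 to 3 mm away from the other two. I used a value in between, and side forces stayed under 3 N during the grip and twist. No check failed.

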